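# Clamp the spacer in the wide cell jig

### The job

Of the three spring-return jigs, only one has a gap between its white tile and its steel jaw wide enough for the loose steel spacer: stand the spacer upright in the middle of that gap, its foot fully down on the jig's base, and let it go. Then move that jig's tile up by its post until jaw, spacer and tile are flush together and the sprung jaw gives a little, and finish while still holding the post with the tile pressed firmly on the spacer. Leave the other two jigs and everything else on the bench where they are.

Things in the scene. Friction and masses are not known exactly. Their poses are not given: they have to be found in the camera images.
- spacer_mid (a point): Spacer: loose bright steel piece, about 0.3 kg, standing upright on the bench. Foot 16 x 44 mm, 42 mm high, bottom edge slightly chamfered; on it, centred, a grip tab 16 x 20 mm, 36 mm high (same faces front and back); 78 mm tall in all. This point is its centre, 39 mm above its underside. x along the 16 mm thickness, y along the 44 mm width, z up.
- seat_a (a point): Jig with the WIDE gap: the point on its base's upper face (10 mm above the bench), at mid-width, at the foot of the unloaded jaw's face. x points from the tile to the jaw (the way the tile closes), y across the jig, z up. The gap lies on the -x side of this point, open at top and sides, 28 mm minus tile_a wide (24 to 28 mm at the start).
- jig_a: Black base plate (165 x 64 x 10 mm) of the wide-gap jig. Three alike jigs are bolted down at varying places and small yaw; each has a sprung steel jaw (20 mm thick, 56 mm wide, top 45 mm above the bench) at the end away from the robot, facing a white tile (12 mm thick, 56 mm wide, top 44.5 mm above the bench) on a slide. Origin: bench level, mid-plane, 50 mm behind the jaw face; axes as for seat_a.
- seat_b (a point): The same point of a second jig; its gap is 13 mm minus joint tile_b wide (too narrow for the spacer).
- seat_c (a point): The same point of the third jig; its gap is 9 mm minus joint tile_c wide (too narrow for the spacer).
- post_a (a point): Wide-gap jig: square upright steel push post, 18 x 18 mm, that moves with the tile, 57 mm behind the tile's face (away from the jaw). Its top is 87 mm above the bench and below it is a carriage bar 30 mm wide, top 26 mm above the bench. This point is on its axis, 66 mm above the bench; axes as for seat_a.
- post_b (a point): The same post on the second jig.
- post_c (a point): The same post on the third jig.
- tile_a (a joint): Travel of the wide-gap jig's tile towards its jaw, m: 0 fully open, 0 to 0.004 at the start, 0.012 when the spacer just touches both faces, more as the jaw yields (stop at 0.018). A 250 N/m return spring (no force at 0) with 1.2 N of friction draws the tile back to about 0.005 when let go; pushing it to 0.012 takes about 4.2 N, plus the clamping force.
- jaw_a (a joint): How far the wide-gap jig's jaw has been pushed back, m: 0 unloaded, at most 0.004 (solid stop; reaching it does no harm). It yields along seat_a's +x against a stiff spring of 2500 N/m (5 N at 0.002), so a tile pressed on 1 to 3 mm past first contact loads the jaw with 2.5 to 7.5 N; the spacer's own friction on the base takes another 1 to 3 N of push.
- tile_b (a joint): The same for the second jig (0 to 0.003 at the start).
- tile_c (a joint): The same for the third jig (0 to 0.003 at the start).
- spacer: The spacer again; origin at the centre of its underside, axes as for spacer_mid.
- vial_1: Bystander: small glass vial, 24 mm across, 44 mm tall, standing between two jigs; origin under its centre.
- vial_2: Bystander: the other such vial, between the other two jigs.
- jar: Bystander: amber jar, 60 mm across, 85 mm tall, left; origin under its centre.
- dish: Bystander: square white weighing dish, 85 x 85 x 16 mm, right; origin under its centre.
- spatula: Bystander: steel spatula, 160 mm long, lying beyond the jigs.
- tip_rack: Bystander: pink pipette-tip rack, 85 x 120 x 55 mm, left; origin under its centre.
- beaker: Bystander: glass beaker, 70 mm across, 80 mm tall, right; origin under its centre.
There are look-alikes about, which are no part of the job. What is shaped like the spacer but green or turquoise is not meant.

How it is judged:
By the outcome, as a careful person would: the job done as asked, in the order asked, and still so for the second after the job is handed in, while the arm keeps its last pose, push and grip.
It also fails if it takes over 45 s, if anything falls off the work surface, if the arm or the gripper's body presses on something with over 40 N, if the wrist force passes 120 N, or if a joint passes its speed limit or range.

### The arm

A 6-joint arm with a two-finger parallel gripper is mounted at the origin on the work surface. World frame = base frame: x ahead of the robot, y to its left, z up, the work surface at z = 0. Lengths are in mm, angles in degrees, forces in N, time in s.
With the tool pointing down it reaches from about 350 to 850 mm from the base axis. Payload 8.1 kg.
Tool frame: the origin (TCP) lies at the very end of the fingers, on their centre line; the grasp point (between the pads) lies 19 mm behind it; z points along the fingers, y is the direction in which the jaws open and shut (so a half turn about z gives the same grasp; the last joint's range is limited). The gripper opens to 85 mm and grips with 20 to 120 N. Pads are 22 mm wide; open, the fingers measure 114 mm over their backs; the gripper's body (76 mm by 85 mm) begins 54 mm behind the grasp point. The pads swing forward as they close: fully open they stand 13 mm farther back than shut.
Start: joints at [67.701, 7.471, 85.268, -0, 87.261, -4.893], TCP at [179.467, 572.535, 231.292] pointing down, gripper open.
Joint ranges: [-169.43, 169.43], [-51.17, 129.36], [1.28, 143.12], [-76.62, 256.62], [0, 156.53], [-152.29, 152.29]. Speed limits (degrees/s): [136.94, 136.94, 159.86, 180, 180, 180].

### API

Orientations are given as [roll, pitch, yaw] about the fixed x, y, z axes, in that order (R = Rz(yaw) Ry(pitch) Rx(roll)).
In Python, from bench import r, eyes gives the robot as it stands. The module is installed in compiled form; this text tells all that it offers.
- The arm moves only by the tool play_rows, never from a script. Its argument "deltas" is a list of rows, each a list of 3 entries, a list of its own where there are three numbers: the shift along the tool's x, y, z in m, then the turn, a rotation vector about the tool's x, y, z in rad, then the closure, from 0 (fully open) to 1 (shut). A call has 1 to 8 rows; each row shifts and turns the pose as measured when the row begins, along the tool's axes as they then stand; what a row does not reach is not made up. A row lasts 1/8 s, in which the tool goes at most 62.5 mm and 10.7 degrees, less where a joint would pass 70% of its speed; a pose out of reach is approached as far as the arm can. A call with a gripper value outside its range is refused whole. The fingers move at their own pace and stop on an object; "force" is the grip in N (left out, the last holds). Time passes only in rows, so rows that do not move let the fingers close. It gives the time, the measured TCP pose, the force and the opening at its end, in the units of the state.
- r.sense(): the state, without advancing time (a new reading comes with each control period).
- eyes.snapshot(name): name is "scene" or "top"; returns the picture (384x512x3 uint8, red, green, blue); there is no depth.
- eyes.get_calibration(name): a dict with "mtx" (3x3 intrinsics, pixels), "D" ([k1, k2, p1, p2, k3] as OpenCV has them; the pictures are not rectified), "R" (3x3) and "t" (3): a world point X has camera coordinates R X + t. Camera axes: x right, y down, z forward; pixel columns grow to the right and rows downward; lengths in mm; the calibration is good to about 2 mm. A picture is of the moment at which its call begins. get_calibration takes no time and is no camera call.
- r.hand_in(): hands the job in, once; it reports no verdict.
The state is a dict: "time": time; "joint_pos": joint angles; "qd": joint speeds; "joint_efforts": joint torques, N m; "tool_pos": TCP position; "tcp_rot": TCP orientation; "ft_force": force on the tool from outside, world axes, zero at the start; "wrist_torque": the same for the moment, N m; "finger_gap": finger opening in mm.
Only numpy, scipy, OpenCV 4.12 (cv2) and the standard library are available. Lean on these libraries where they do the work, as an engineer would, in place of code of your own. Each camera call takes 0.05 s, during which the arm holds its last target. There are 200 camera calls.

## Working session

There is one attempt and no reset: what is moved stays moved. The work goes in short steps, Python scripts to look and compute and a tool call to move; the robot and the scene stay as the last step left them, time stands still between calls to the robot, and variables do not carry over. Pictures are saved under pics/ and viewed, about 8 in all and at most 12, crops included, and the job is handed in when it is done.

Besides the shell and the picture viewer there is one more tool, called as name([rows], argument=value, ...), one row to a line, values as JSON. play_rows: Moves the arm, as the interface text tells. Its arguments: {"type":"object","properties":{"deltas":{"type":"array"},"force":{"type":"number"}},"required":["deltas"]}

```bash
mkdir -p pics; cat > h.py <<'E'
import numpy as np, cv2
from bench import r, eyes
def shot(n,f):
    im=eyes.snapshot(n)[:,:,::-1].copy(); cv2.imwrite(f'pics/{f}.png',im); return im
def ray(n,uv):
    c=eyes.get_calibration(n); R=np.array(c['R']);t=np.array(c['t']).ravel()
    p=cv2.undistortPoints(np.array(uv,float).reshape(-1,1,2),np.array(c['mtx']),np.array(c['D'])).reshape(-1,2)
    d=np.c_[p,np.ones(len(p))]@R; return -R.T@t,d
def atz(n,uv,z):
    o,d=ray(n,uv); return o+d*((z-o[2])/d[:,2])[:,None]
def proj(n,X):
    c=eyes.get_calibration(n); R=np.array(c['R']);t=np.array(c['t'],float).ravel()
    return cv2.projectPoints(np.array(X,float).reshape(-1,1,3),cv2.Rodrigues(R)[0],t,np.array(c['mtx']),np.array(c['D']))[0].reshape(-1,2)
def crop(im,x0,y0,w,h,s,f): cv2.imwrite(f'pics/{f}.png',cv2.resize(im[y0:y0+h,x0:x0+w],None,fx=s,fy=s,interpolation=cv2.INTER_CUBIC))
E
python3 - <<'E'
from h import *
a=shot('top','top0');b=shot('scene','sc0')
for n in('top','scene'):
    o,d=ray(n,[[256,192]]);print(n,o,atz(n,[[256,192]],0))
print(r.sense())
E
```

```text
top [ 498.26141947   15.73438103 1156.7246376 ] [[578.31880511   3.48541409   0.        ]]
scene [1350.49814495 -252.00769174  719.95747515] [[462.61936103  25.32936826   0.        ]]
{'time': 0.1, 'joint_pos': array([ 6.77014707e+01,  7.50997536e+00,  8.53232086e+01, -3.11659147e-04,
        8.72609562e+01, -4.89224948e+00]), 'qd': array([-0.10202231, -0.10379497, -0.11936568, -0.08361623,  0.13076341,
        0.00440686]), 'joint_efforts': array([ 5.60140106e-04, -5.70948207e+01, -5.01940084e+01, -2.27710116e-04,
        8.15639592e-03, -1.41620552e-05]), 'tool_pos': array([179.2732904 , 572.07857839, 230.35610497]), 'tcp_rot': array([-1.79906176e+02, -7.71832900e-03,  1.62593729e+02]), 'ft_force': array([-0.14047627,  0.12643582, -0.36494051]), 'wrist_torque': array([0.07214694, 0.00284298, 0.03245486]), 'finger_gap': 85.35884166155162}
```

View pics/top0.png

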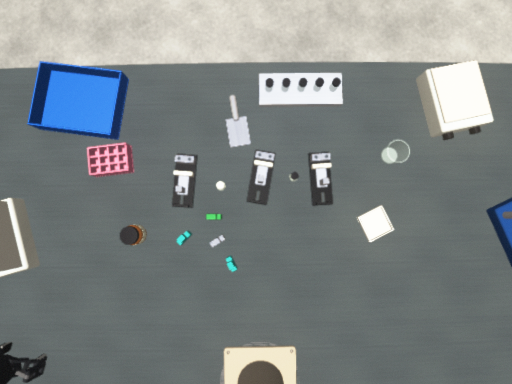

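View pics/sc0.png

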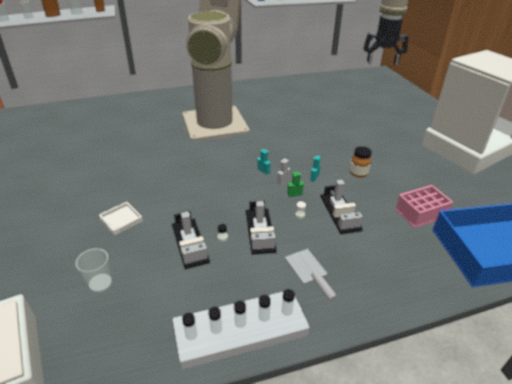

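Top picture: jigs at (185,181), (261,177) and (320,179). A bright steel piece is at (217,241), and look-alikes are at (213,217) green, (183,238) and (231,265) turquoise. Only (217,241) is bright steel, so it fits the spacer. Next I'll confirm this in an enlarged crop and compare the gaps.

```bash
python3 - <<'E'
import sys
from h import *
im=cv2.imread('pics/top0.png'); s=cv2.imread('pics/sc0.png')
crop(im,165,145,175,130,4.5,'c_top'); crop(s,165,150,205,120,3.9,'c_sc')
E
```

```text
(no output)
```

View pics/c_top.png

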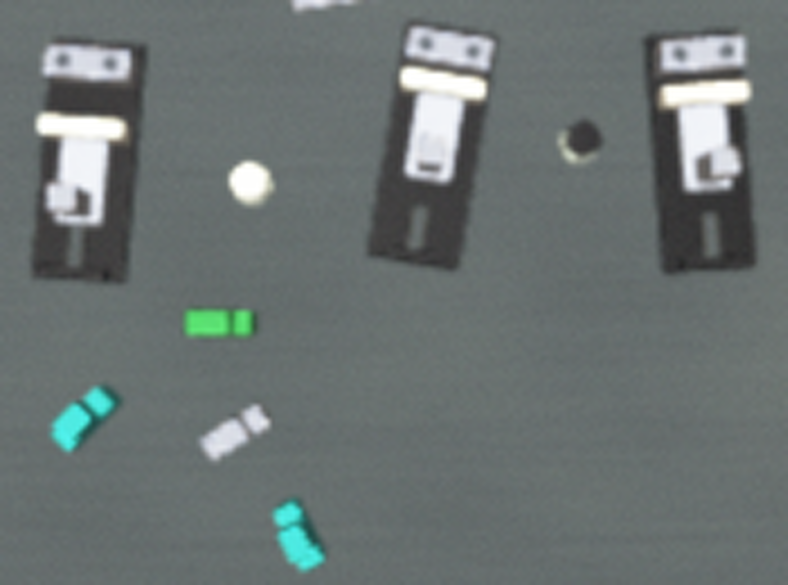

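View pics/c_sc.png

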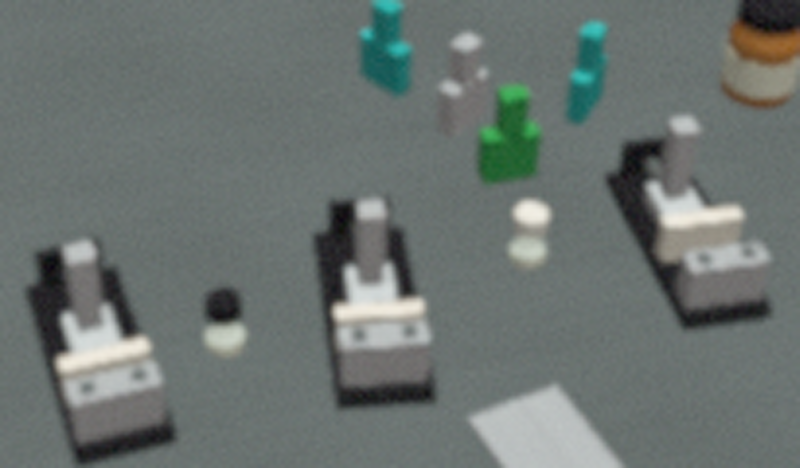

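The left jig in the top view, (185,181), clearly has the wide gap: black base shows between its tile at about (183,173) and its jaw at about (184,159). The spacer is the bright steel piece at (217,241). Next I'll fit both poses from corners in the two views.

```bash
cat > fit.py <<'E'
from h import *
from scipy.optimize import least_squares
T=lambda a:(np.array(a,float)+.5)/4.5-.5+[165,145]
S=lambda a:(np.array(a,float)+.5)/3.9-.5+[165,150]
def place(p,L):
    c,s=np.cos(p[2]),np.sin(p[2]);L=np.array(L,float)
    return np.c_[p[0]+c*L[:,0]-s*L[:,1],p[1]+s*L[:,0]+c*L[:,1],L[:,2]]
# jig: p=x,y,yaw,tile,baseEnd
def jt(p):
    q=p[3];t=22+q;b=p[4];po=t-57
    return [[70,28,45],[70,-28,45],[50,-28,45],[50,28,45],[t,28,44.5],[t,-28,44.5],[t-12,-28,44.5],[t-12,28,44.5],[b,32,10],[b,-32,10],[b-165,-32,10],[b-165,32,10]]
JT=T([[45,42],[133,48],[130,80],[41,75],[38,112],[127,120],[125,139],[36,131],[55,37],[147,43],[126,283],[33,277]])
def js(p):
    t=22+p[3];b=p[4];po=t-57
    return [[70,28,45],[70,-28,45],[50,-28,45],[t,28,44.5],[t,-28,44.5],[b,32,10],[b,-32,10],[po-9,9,87],[po+9,9,87],[po+9,-9,87],[po-9,-9,87]]
JS=S([[769,259],[685,283],[677,264],[743,214],[656,233],[771,313],[687,327],[691,117],[700,131],[675,137],[668,120]])
def fj(p,w=(1,1)): return np.r_[w[0]*(proj('top',place(p,jt(p)))-JT).ravel(),w[1]*(proj('scene',place(p,js(p)))-JS).ravel()]
ST=T([[200,437],[215,460],[270,422],[258,404]]); SP=[[8,22,42],[-8,22,42],[-8,-22,42],[8,-22,42]]
def fs(p,w=(1,1)): return np.r_[w[0]*(proj('top',place(p,SP))-ST).ravel(),w[1]*(proj('scene',place(p,[[-8,-10,78],[8,-10,78],[8,10,78],[-8,10,78],[8,-22,0]]))-SS).ravel()]
SS=S([[452,39],[465,51],[482,44],[470,33],[452,133]])
if __name__=='__main__':
    o=atz('top',[[185,181]],0)[0]; so=atz('top',[[217,241]],0)[0]
    for w in((1,1),(1,0.01),(0.01,1)):
        for f,x in((fj,[*o[:2],0,2,80]),(fs,[*so[:2],-.5])):
            if f is fj: g=lambda p:np.r_[f(p,w),1e-3*(p[3]-2),0]
            else: g=lambda p:f(p,w)
            s=least_squares(g,x,x_scale=[10,10,.1]+[5,5]*(f is fj)); e=f(s.x).reshape(-1,2)
            print(f.__name__,w,s.x.round(2),'yaw',np.degrees(s.x[2]).round(1),'rms',np.sqrt((s.fun**2).mean()).round(2))
            if w==(1,1): print(e.round(1).tolist())
E
python3 fit.py
```

```text
fj (1, 1) [ 6.2273e+02  2.2241e+02 -9.0000e-02 -9.0000e-02  7.9680e+01] yaw -5.2 rms 1.08
[[1.3, -0.3], [0.2, -0.3], [0.3, -0.8], [1.6, -1.1], [1.4, -0.1], [0.1, -0.5], [0.2, -0.7], [1.5, -0.3], [0.4, -0.4], [0.4, -0.3], [0.4, -0.7], [0.4, -0.9], [0.4, 0.4], [1.9, -3.0], [1.1, -3.1], [-0.2, 0.5], [2.7, -1.8], [0.4, -1.4], [-0.6, -1.6], [-0.2, -0.6], [-0.0, -0.4], [0.2, -1.2], [-0.4, -0.7]]
fs (1, 1) [433.1  122.07   0.51] yaw 29.1 rms 0.59
[[0.3, -0.0], [-0.4, -0.5], [0.2, 0.5], [0.2, -0.1], [-0.2, 0.5], [0.5, -0.5], [0.5, -1.3], [-0.5, -0.6], [-0.1, 1.4]]
fj (1, 0.01) [ 6.2081e+02  2.2445e+02 -9.0000e-02  5.8000e-01  7.9900e+01] yaw -5.0 rms 0.31
fs (1, 0.01) [433.01 122.27   0.55] yaw 31.4 rms 0.16
fj (0.01, 1) [ 6.2804e+02  2.1906e+02 -1.0000e-01 -2.6400e+00  8.0280e+01] yaw -5.9 rms 0.67
fs (0.01, 1) [4.3386e+02 1.2217e+02 3.9000e-01] yaw 22.2 rms 0.49
```

```bash
cat > plan.py <<'E'
import sys; from h import *
from scipy.spatial.transform import Rotation as Ro
# plan x y z yaw n : rows from the current pose, straight, tool down
def plan(x,y,z,yaw,n=None):
    s=r.sense(); p=np.array(s['tool_pos']); q=Ro.from_euler('xyz',s['tcp_rot'],degrees=True)
    g=Ro.from_euler('xyz',[180,0,yaw],degrees=True); rv=(q.inv()*g).as_rotvec()
    d=np.array([x,y,z])-p
    n=n or int(max(np.ceil(np.linalg.norm(d)/55),np.ceil(np.degrees(np.linalg.norm(rv))/9.5),1))
    print('n',n,'pose',p.round(1),s['tcp_rot'].round(1),'t',s['time'],'F',s['ft_force'].round(1),'gap',round(s['finger_gap'],1))
    for i in range(n):
        print(((q*Ro.from_rotvec(rv*i/n)).inv().apply(d/n)/1000).round(4).tolist(),(rv/n).round(3).tolist())
if __name__=='__main__': plan(*map(float,sys.argv[1:5]),*(map(int,sys.argv[5:])))
E
python3 plan.py 433 122 170 121.4 10
```

```text
n 10 pose [179.3 572.1 230.4] [-179.9   -0.   162.6] t 0.1 F [-0.1  0.1 -0.4] gap 85.4
[-0.0377, -0.0353, 0.0061] [-0.0, 0.0, 0.072]
[-0.0401, -0.0326, 0.0061] [-0.0, 0.0, 0.072]
[-0.0424, -0.0296, 0.0061] [-0.0, 0.0, 0.072]
[-0.0444, -0.0265, 0.0061] [-0.0, 0.0, 0.072]
[-0.0462, -0.0232, 0.0061] [-0.0, 0.0, 0.072]
[-0.0477, -0.0198, 0.0061] [-0.0, 0.0, 0.072]
[-0.049, -0.0164, 0.0061] [-0.0, 0.0, 0.072]
[-0.0501, -0.0128, 0.006] [-0.0, 0.0, 0.072]
[-0.0508, -0.0092, 0.006] [-0.0, 0.0, 0.072]
[-0.0514, -0.0055, 0.006] [-0.0, 0.0, 0.072]
```

play_rows([
  [[-0.038,-0.035,0.006],[0,0,0.072],0.4],
  [[-0.04,-0.0325,0.006],[0,0,0.072],0.4],
  [[-0.0425,-0.0295,0.006],[0,0,0.072],0.4],
  [[-0.0445,-0.0265,0.006],[0,0,0.072],0.4],
  [[-0.046,-0.023,0.006],[0,0,0.072],0.4],
  [[-0.048,-0.02,0.006],[0,0,0.072],0.4],
  [[-0.049,-0.016,0.006],[0,0,0.072],0.4],
  [[-0.05,-0.013,0.006],[0,0,0.072],0.4],
], force=40)

```text
time: 1.1
tool_pos: [382.9, 201.7, 178.1]
tcp_rot: [-179.7, 0.1, 128.9]
ft_force: [1.2, -0.4, -0.3]
finger_gap: 51.3
```

```bash
python3 plan.py 433 122 130 121.4
```

```text
n 2 pose [382.9 201.7 178.1] [-1.797e+02  1.000e-01  1.289e+02] t 1.1 F [ 1.2 -0.4 -0.3] gap 51.3
[-0.0467, -0.0054, 0.0242] [-0.002, 0.001, 0.066]
[-0.047, -0.0024, 0.0241] [-0.002, 0.001, 0.066]
```

play_rows([
  [[-0.0465,-0.0055,0.018],[-0.002,0.001,0.066],0.4],
  [[-0.047,-0.0025,0.018],[-0.002,0.001,0.066],0.4],
  [[0,0,0],[0,0,0],0.4],
  [[0,0,0],[0,0,0],0.4],
])

```text
time: 1.6
tool_pos: [434.0, 116.1, 140.3]
tcp_rot: [-179.9, -0.0, 120.8]
ft_force: [-0.3, 1.1, 0.5]
finger_gap: 51.2
```

```bash
python3 plan.py 433 122 130 121.4;python3 - <<'E'
from h import *
a=shot('top','top1');s=shot('scene','sc1')
c=np.hstack([cv2.resize(a[205:275,180:260],(400,350),interpolation=2),cv2.resize(s[125:205,240:331],(400,350),interpolation=2)])
cv2.imwrite('pics/c1.png',c)
E
```

```text
n 1 pose [434.  116.1 140.3] [-179.9   -0.   120.8] t 1.6 F [-0.3  1.1  0.5] gap 51.2
[0.0055, 0.0022, 0.0103] [-0.002, -0.001, -0.011]
```

View pics/c1.png

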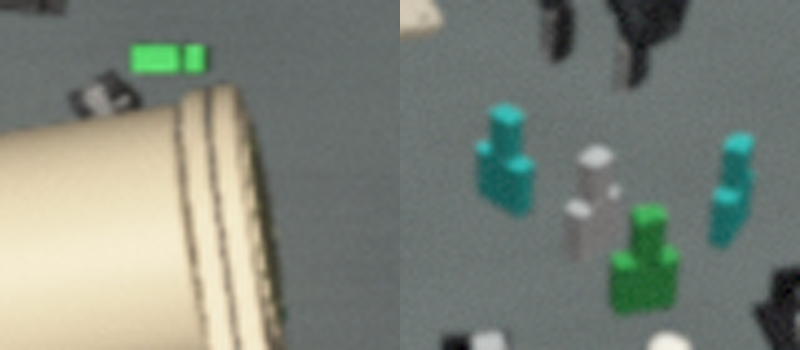

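The top view shows the arm covering the piece. In the scene crop the fingers hang at either side of the steel spacer, (555,60) and (630,85) around (597,155). Now I'll descend.

play_rows([
  [[0.006,0.002,0.03],[-0.002,0,-0.011],0.4],
  [[0,0,0.03],[0,0,0],0.4],
  [[0,0,0.025],[0,0,0],0.4],
  [[0,0,0.0],[0,0,0],0.4],
])

```text
time: 2.2
tool_pos: [433.0, 128.2, 56.4]
tcp_rot: [179.7, 0.1, 122.0]
ft_force: [-0.2, -0.8, -0.4]
finger_gap: 51.1
```

```bash
python3 plan.py 433 122.2 48 121.4
```

```text
n 1 pose [433.  128.2  56.4] [1.797e+02 1.000e-01 1.220e+02] t 2.2 F [-0.2 -0.8 -0.4] gap 51.1
[-0.0051, -0.0032, 0.0084] [0.006, 0.001, 0.011]
```

play_rows([
  [[-0.005,-0.003,0.008],[0.006,0.001,0.011],0.4],
  [[0,0,0],[0,0,0],0.4],
])

```text
time: 2.45
tool_pos: [434.4, 123.3, 50.3]
tcp_rot: [179.9, 0.1, 121.5]
ft_force: [0.1, 0.5, -0.2]
finger_gap: 51.3
```

```bash
python3 plan.py 433 122.2 48 121.4
```

```text
n 1 pose [434.4 123.3  50.3] [1.799e+02 1.000e-01 1.215e+02] t 2.45 F [ 0.1  0.5 -0.2] gap 51.3
[-0.0002, -0.0017, 0.0023] [0.002, 0.001, 0.002]
```

Now close.

play_rows([
  [[0,-0.0015,0.0015],[0.002,0,0.002],0.6],
  [[0,0,0],[0,0,0],0.9],
  [[0,0,0],[0,0,0],1],
  [[0,0,0],[0,0,0],1],
  [[0,0,0],[0,0,0],1],
  [[0,0,0],[0,0,0],1],
], force=60)

```text
time: 3.2
tool_pos: [434.4, 122.5, 50.4]
tcp_rot: [179.8, 0.1, 121.3]
ft_force: [-0.7, -0.7, -1.5]
finger_gap: 15.0
```

```bash
python3 plan.py 433 122.2 48 121.4
```

```text
n 1 pose [434.4 122.5  50.4] [1.798e+02 1.000e-01 1.213e+02] t 3.2 F [-0.7 -0.7 -1.5] gap 15.0
[0.0004, -0.0013, 0.0024] [0.003, 0.002, -0.001]
```

play_rows([
  [[0,0,-0.01],[0,0,0],1],
  [[0,0,-0.03],[0,0,0],1],
  [[0,0,-0.04],[0,0,0],1],
  [[0,0,-0.03],[0,0,0],1],
  [[0,0,0],[0,0,0],1],
])

```text
time: 3.82
tool_pos: [432.6, 122.3, 164.4]
tcp_rot: [180.0, 0.1, 121.3]
ft_force: [1.1, 0.6, -2.9]
finger_gap: 14.9
```

```bash
python3 plan.py 657.5 221.3 160 85 7
```

```text
n 7 pose [432.6 122.3 164.4] [1.800e+02 1.000e-01 1.213e+02] t 3.825 F [ 1.1  0.6 -2.9] gap 14.9
[-0.0046, 0.0348, 0.0007] [0.0, 0.0, 0.091]
[-0.0015, 0.0351, 0.0007] [0.0, 0.0, 0.091]
[0.0017, 0.0351, 0.0006] [0.0, 0.0, 0.091]
[0.0049, 0.0348, 0.0006] [0.0, 0.0, 0.091]
[0.008, 0.0342, 0.0006] [0.0, 0.0, 0.091]
[0.0111, 0.0333, 0.0006] [0.0, 0.0, 0.091]
[0.014, 0.0322, 0.0006] [0.0, 0.0, 0.091]
```

Held: the force reads about -3 N and the gap 15 mm. Moving over the jig.

play_rows([
  [[-0.0045,0.035,0],[0,0,0.091],1],
  [[-0.0015,0.035,0],[0,0,0.091],1],
  [[0.0015,0.035,0],[0,0,0.091],1],
  [[0.005,0.035,0],[0,0,0.091],1],
  [[0.008,0.034,0],[0,0,0.091],1],
  [[0.011,0.033,0],[0,0,0.091],1],
  [[0.014,0.028,0],[0,0,0.091],1],
  [[0,0,0],[0,0,0],1],
])

```text
time: 4.82
tool_pos: [653.5, 220.4, 146.0]
tcp_rot: [-179.1, 0.4, 83.6]
ft_force: [-0.8, 0.3, -3.3]
finger_gap: 14.8
```

```bash
python3 plan.py 657.5 221.3 130 85
```

```text
n 1 pose [653.5 220.4 146. ] [-179.1    0.4   83.6] t 4.825 F [-0.8  0.3 -3.3] gap 14.8
[0.0015, 0.0042, 0.0159] [-0.016, 0.007, -0.024]
```

play_rows([
  [[0.0015,0.004,0.015],[-0.016,0.007,-0.024],1],
  [[0,0,0.01],[0,0,0],1],
  [[0,0,0],[0,0,0],1],
])

```text
time: 5.2
tool_pos: [653.9, 220.2, 115.6]
tcp_rot: [-179.6, 0.2, 85.2]
ft_force: [-0.7, 0.0, -2.1]
finger_gap: 15.2
```

```bash
python3 plan.py 657.5 221.3 115 85;python3 - <<'E'
from h import *
a=shot('top','top2');s=shot('scene','sc2')
c=np.hstack([cv2.resize(a[145:215,150:220],(400,400),interpolation=2),cv2.resize(s[165:240,310:385],(400,400),interpolation=2)])
cv2.imwrite('pics/c2.png',c)
E
```

```text
n 1 pose [653.9 220.2 115.6] [-179.6    0.2   85.2] t 5.2 F [-0.7  0.  -2.1] gap 15.2
[0.0014, 0.0035, 0.0006] [-0.007, 0.003, 0.003]
```

View pics/c2.png

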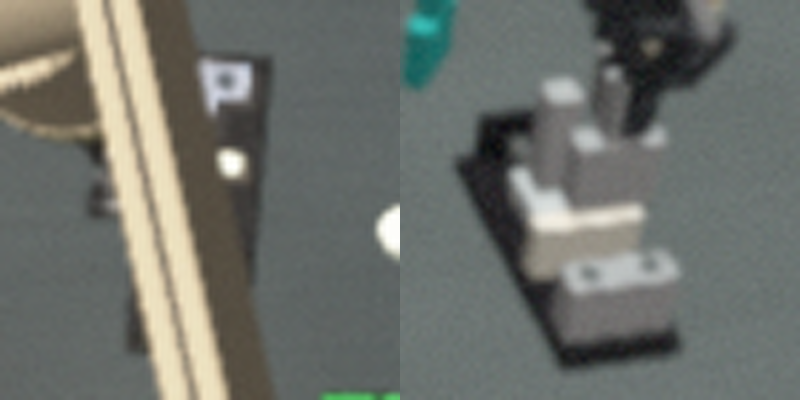

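```bash
python3 - <<'E'
from fit import *
s=cv2.imread('pics/sc2.png'); x0,y0,w=314,165,72; k=800/w/2
raw=cv2.resize(s[y0:y0+90,x0:x0+w],(800,1000),interpolation=2)
cr=raw[100:700]
cv2.imwrite('pics/c3.png',cr)
# predicted pixels in this crop
f=lambda X:((proj('scene',X)-[x0,y0]+.5)*800/w-.5-[0,100]).round(0).tolist()
J=[620.81,224.45,np.radians(-5),.58,79.9]
print('jaw/tile/base/post',[(l,q) for l,q in zip(js(J),f(place(J,js(J))))])
p=r.sense()['tool_pos']; u=115.6-50.4; sp=[p[0],p[1],np.radians(-4.8)]
L=[[8,-22,u+42],[8,22,u+42],[8,22,u],[8,-22,u],[-8,-22,u+42],[8,-10,u+78],[8,10,u+78],[-8,-10,u+78]]
print('sp',f(place(sp,L)))
E
```

```text
jaw/tile/base/post [([70, 28, 45], [545.0, 469.0]), ([70, -28, 45], [323.0, 501.0]), ([50, -28, 45], [292.0, 446.0]), ([22.58, 28, 44.5], [465.0, 345.0]), ([22.58, -28, 44.5], [250.0, 374.0]), ([79.9, 32, 10], [552.0, 604.0]), ([79.9, -32, 10], [301.0, 641.0]), ([-43.42, 9, 87], [317.0, 56.0]), ([-25.42, 9, 87], [344.0, 99.0]), ([-25.42, -9, 87], [275.0, 107.0]), ([-43.42, -9, 87], [249.0, 64.0])]
sp [[338.0, 216.0], [516.0, 193.0], [485.0, 333.0], [312.0, 357.0], [312.0, 174.0], [411.0, 83.0], [494.0, 73.0], [384.0, 42.0]]
```

View pics/c3.png

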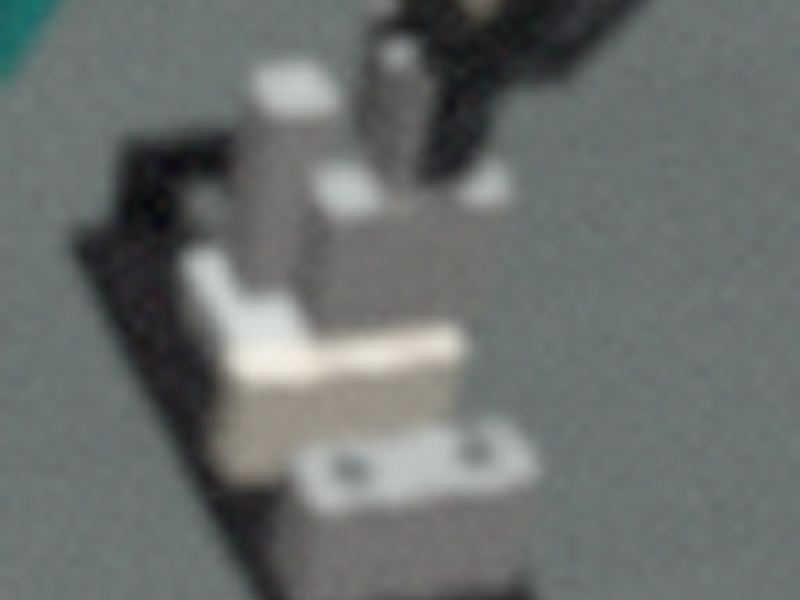

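The crop shows the spacer hanging above the tile, with its foot-top corners at (330,217) and (510,195). The jaw-top corners are at (540,472) and (312,510). Compared with the predicted corners, the jig lies about 1 to 2 mm further in +x relative to the spacer, so the target is (658.5, 221.2).

play_rows([
  [[0.0014,0.0045,0],[-0.007,0.003,0.003],1],
  [[0,0,0],[0,0,0],1],
])

```text
time: 5.55
tool_pos: [660.6, 221.6, 118.9]
tcp_rot: [179.7, -0.1, 85.0]
ft_force: [0.2, -0.1, -2.2]
finger_gap: 15.2
```

```bash
python3 plan.py 658.5 221.2 75 85 3
```

```text
n 3 pose [660.6 221.6 118.9] [ 1.797e+02 -1.000e-01  8.500e+01] t 5.55 F [ 0.2 -0.1 -2.2] gap 15.2
[-0.0002, -0.0007, 0.0146] [0.002, -0.001, -0.0]
[-0.0002, -0.0007, 0.0146] [0.002, -0.001, -0.0]
[-0.0002, -0.0007, 0.0146] [0.002, -0.001, -0.0]
```

play_rows([
  [[-0.0002,-0.001,0.01],[0.003,0,0],1],
  [[0,-0.0005,0.003],[0.002,0,0],1],
  [[0,0,0],[0,0,0],1],
  [[0,0,0],[0,0,0],1],
])

```text
time: 6.05
tool_pos: [659.1, 221.6, 105.3]
tcp_rot: [-180.0, -0.1, 85.0]
ft_force: [-0.0, -0.8, -3.2]
finger_gap: 15.2
```

```bash
python3 plan.py 658.5 221.2 75 85 3
```

```text
n 3 pose [659.1 221.6 105.3] [-1.8e+02 -1.0e-01  8.5e+01] t 6.05 F [-0.  -0.8 -3.2] gap 15.2
[-0.0002, -0.0002, 0.0101] [-0.0, -0.001, -0.0]
[-0.0002, -0.0002, 0.0101] [-0.0, -0.001, -0.0]
[-0.0002, -0.0002, 0.0101] [-0.0, -0.001, -0.0]
```

play_rows([
  [[-0.0004,-0.0004,0.006],[0,0,0],1],
  [[0,0,0.006],[0,0,0],1],
  [[0,0,0.005],[0,0,0],1],
  [[0,0,0],[0,0,0],1],
  [[0,0,0],[0,0,0],1],
])

```text
time: 6.68
tool_pos: [658.6, 221.3, 86.9]
tcp_rot: [-180.0, -0.1, 85.0]
ft_force: [0.4, -0.2, -1.9]
finger_gap: 15.2
```

```bash
python3 plan.py 658.5 221.2 75 85 3; python3 - <<'E'
from h import *
s=shot('scene','sc3'); x0,y0,w=314,165,72
cv2.imwrite('pics/c4.png',cv2.resize(s[y0:y0+90,x0:x0+w],(800,1000),interpolation=2)[200:760])
E
```

```text
n 3 pose [658.6 221.3  86.9] [-1.8e+02 -1.0e-01  8.5e+01] t 6.675 F [ 0.4 -0.2 -1.9] gap 15.2
[-0.0, -0.0, 0.004] [-0.0, -0.001, -0.0]
[-0.0, -0.0, 0.004] [-0.0, -0.001, -0.0]
[-0.0, -0.0, 0.004] [-0.0, -0.001, -0.0]
```

View pics/c4.png

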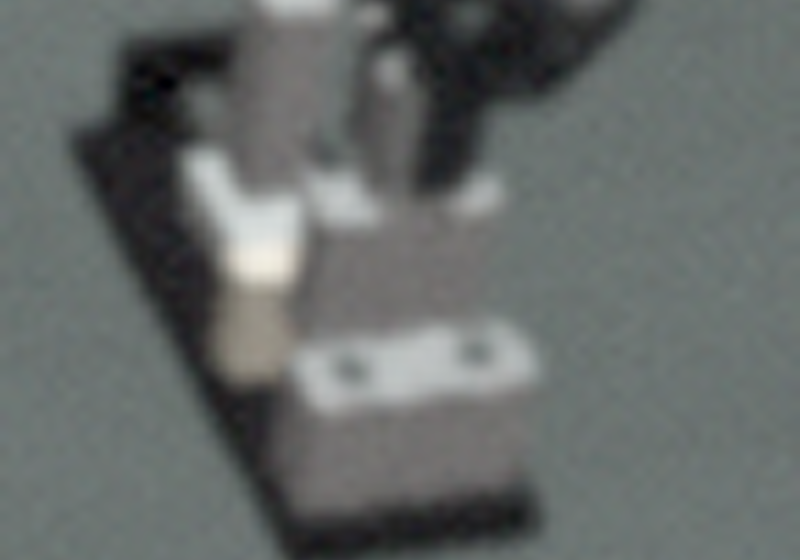

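The crop shows the spacer inside the gap, behind the jaw top and in front of the tile. It is centred across the jig, at about column 404 against the jaw's 403. No contact force, so I'll keep lowering.

play_rows([
  [[0,0,0.006],[0,0,0],1],
  [[0,0,0.006],[0,0,0],1],
  [[0,0,0.006],[0,0,0],1],
  [[0,0,0.002],[0,0,0],1],
  [[0,0,0],[0,0,0],1],
])

```text
time: 7.35
tool_pos: [658.4, 221.3, 65.3]
tcp_rot: [-180.0, -0.1, 85.0]
ft_force: [-0.7, -0.9, -2.7]
finger_gap: 14.8
```

```bash
python3 plan.py 658.5 221.2 61 85
```

```text
n 1 pose [658.4 221.3  65.3] [-1.8e+02 -1.0e-01  8.5e+01] t 7.35 F [-0.7 -0.9 -2.7] gap 14.8
[-0.0001, 0.0001, 0.0043] [-0.001, -0.002, -0.001]
```

play_rows([
  [[0,0,0.003],[0,0,0],1],
  [[0,0,0.001],[0,0,0],1],
  [[0,0,0],[0,0,0],1],
])

```text
time: 7.72
tool_pos: [658.7, 221.3, 61.5]
tcp_rot: [180.0, -0.1, 85.0]
ft_force: [-0.7, -0.0, -2.3]
finger_gap: 14.8
```

play_rows([
  [[0,0,0.0015],[0,0,0],1],
  [[0,0,0.0005],[0,0,0],1],
])

```text
time: 7.98
tool_pos: [659.2, 221.6, 60.5]
tcp_rot: [179.9, -0.1, 85.0]
ft_force: [-1.1, -1.3, 1.8]
finger_gap: 15.4
```

play_rows([
  [[0,0,0.001],[0,0,0],1],
  [[0,0,0.0005],[0,0,0],1],
])

```text
time: 8.22
tool_pos: [659.5, 221.7, 60.5]
tcp_rot: [179.9, -0.2, 85.0]
ft_force: [-2.7, -0.9, 1.4]
finger_gap: 15.2
```

play_rows([
  [[0,0,0],[0,0,0],0.75],
  [[0,0,0],[0,0,0],0.6],
  [[0,0,0],[0,0,0],0.45],
  [[0,0,0],[0,0,0],0.45],
])

```text
time: 8.72
tool_pos: [660.1, 221.8, 60.4]
tcp_rot: [179.8, -0.2, 85.0]
ft_force: [0.4, -0.1, 0.1]
finger_gap: 47.0
```

play_rows([
  [[0,0,-0.02],[0,0,0],0.45],
  [[0,0,-0.04],[0,0,0],0.45],
  [[0,0,-0.02],[0,0,0],0.45],
  [[0,0,0],[0,0,0],0.45],
])

```text
time: 9.22
tool_pos: [660.3, 221.6, 145.7]
tcp_rot: [179.7, -0.2, 85.0]
ft_force: [0.2, -0.1, -0.4]
finger_gap: 47.0
```

```bash
python3 plan.py 586 227.5 150 85; python3 - <<'E'
from h import *
s=shot('scene','sc4'); x0,y0,w=314,165,72
cv2.imwrite('pics/c5.png',cv2.resize(s[y0:y0+90,x0:x0+w],(800,1000),interpolation=2)[100:700])
E
```

```text
n 2 pose [660.3 221.6 145.7] [179.7  -0.2  85. ] t 9.225 F [ 0.2 -0.1 -0.4] gap 47.0
[-0.0003, -0.0372, -0.0023] [0.002, -0.002, -0.0]
[-0.0003, -0.0372, -0.0022] [0.002, -0.002, -0.0]
```

View pics/c5.png

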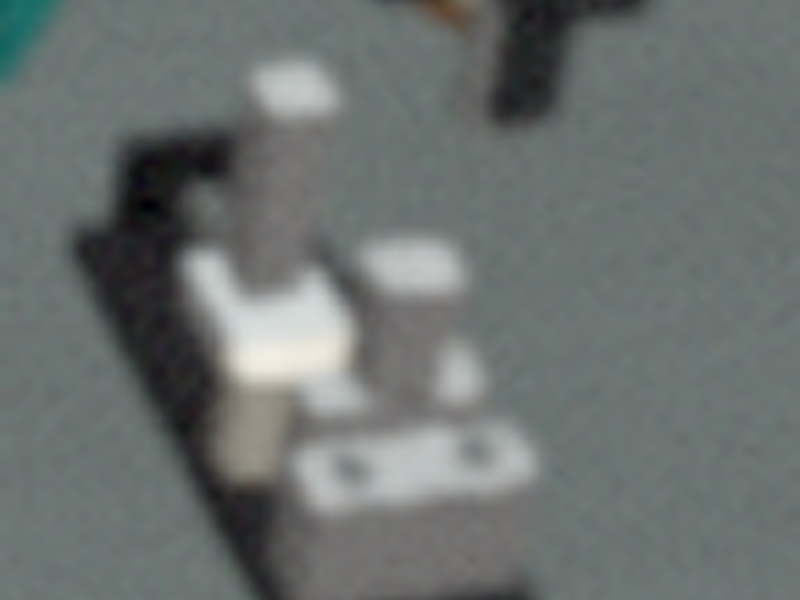

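The scene crop shows the spacer standing upright in the gap: tab top at (412,265), foot top just above the jaw at (335,390) and (465,370). The post top is at (297,90). Now I'll go to the post.

play_rows([
  [[0,-0.036,0],[0.002,-0.002,0],0.45],
  [[0,-0.034,0],[0.002,-0.002,0],0.45],
  [[0,0,0],[0,0,0],0.45],
  [[0,0,0],[0,0,0],0.45],
])

```text
time: 9.78
tool_pos: [585.8, 226.5, 137.4]
tcp_rot: [-179.5, 0.2, 84.9]
ft_force: [0.6, 0.2, -0.4]
finger_gap: 46.9
```

```bash
python3 plan.py 588 227.4 48 85 4; python3 - <<'E'
from h import *
f=lambda X:((proj('scene',X)-[314,165]+.5)*800/72-.5-[0,100]).round(0).tolist()
from fit import place
p=[659.8,221.7,np.radians(-5)]
print(f(place(p,[[-8,-10,88],[8,-10,88],[8,10,88],[-8,10,88]])))
E
```

```text
n 4 pose [585.8 226.5 137.4] [-179.5    0.2   84.9] t 9.775 F [ 0.6  0.2 -0.4] gap 46.9
[0.0004, 0.0007, 0.0224] [-0.002, 0.001, -0.0]
[0.0003, 0.0007, 0.0224] [-0.002, 0.001, -0.0]
[0.0003, 0.0006, 0.0224] [-0.002, 0.001, -0.0]
[0.0003, 0.0006, 0.0224] [-0.002, 0.001, -0.0]
[[362.0, 244.0], [389.0, 286.0], [469.0, 276.0], [442.0, 234.0]]
```

play_rows([
  [[0.001,0.002,0.02],[-0.008,0.003,0],0.45],
  [[0,0,0.025],[0,0,0],0.45],
  [[0,0,0.02],[0,0,0],0.45],
  [[0,0,0.01],[0,0,0],0.45],
  [[0,0,0],[0,0,0],0.45],
])

```text
time: 10.4
tool_pos: [591.3, 226.4, 58.9]
tcp_rot: [180.0, 0.1, 84.8]
ft_force: [-0.2, -1.0, 0.0]
finger_gap: 47.0
```

```bash
python3 plan.py 588 227.4 48 85 1
```

```text
n 1 pose [591.3 226.4  58.9] [1.80e+02 1.00e-01 8.48e+01] t 10.4 F [-0.2 -1.   0. ] gap 47.0
[0.0007, -0.0034, 0.0109] [0.001, 0.001, -0.003]
```

play_rows([
  [[0.001,-0.002,0.01],[0,0,0],0.45],
  [[0,0,0],[0,0,0],0.45],
  [[0,0,0],[0,0,0],0.7],
  [[0,0,0],[0,0,0],0.75],
  [[0,0,0],[0,0,0],0.8],
  [[0,0,0],[0,0,0],0.85],
], force=30)

```text
time: 11.15
tool_pos: [590.4, 228.2, 50.6]
tcp_rot: [179.8, -0.0, 84.8]
ft_force: [-0.1, 0.1, -1.1]
finger_gap: 17.4
```

play_rows([
  [[0,0,0],[0,0,0],1],
  [[0,0,0],[0,0,0],1],
  [[0,0,0],[0,0,0],1],
])

```text
time: 11.52
tool_pos: [590.4, 228.2, 50.6]
tcp_rot: [179.8, -0.0, 84.8]
ft_force: [-0.3, 0.1, -0.2]
finger_gap: 17.4
```

play_rows([
  [[0,0.001,0],[0,0,0],1],
  [[0,0.002,0],[0,0,0],1],
  [[0,0.002,0],[0,0,0],1],
  [[0,0,0],[0,0,0],1],
], force=60)

```text
time: 12.02
tool_pos: [595.0, 227.7, 50.7]
tcp_rot: [179.9, -0.0, 84.8]
ft_force: [-2.4, -0.3, 1.0]
finger_gap: 17.2
```

play_rows([
  [[0,0.002,0],[0,0,0],1],
  [[0,0,0],[0,0,0],1],
])

```text
time: 12.28
tool_pos: [596.9, 227.6, 50.7]
tcp_rot: [179.9, 0.0, 84.8]
ft_force: [-3.0, 0.4, 0.8]
finger_gap: 17.4
```

play_rows([
  [[0,0.0015,0],[0,0,0],1],
  [[0,0,0],[0,0,0],1],
])

```text
time: 12.52
tool_pos: [598.2, 227.4, 50.6]
tcp_rot: [180.0, 0.0, 84.8]
ft_force: [-2.4, -0.1, 0.9]
finger_gap: 17.2
```

play_rows([
  [[0,0.001,0],[0,0,0],1],
  [[0,0,0],[0,0,0],1],
])

```text
time: 12.78
tool_pos: [598.6, 227.4, 50.7]
tcp_rot: [-180.0, 0.0, 84.9]
ft_force: [-3.2, -0.7, 1.0]
finger_gap: 17.2
```

play_rows([
  [[0,0.001,0],[0,0,0],1],
  [[0,0,0],[0,0,0],1],
])

```text
time: 13.02
tool_pos: [598.9, 227.4, 50.7]
tcp_rot: [-179.9, 0.0, 84.9]
ft_force: [-3.7, -0.9, 0.6]
finger_gap: 17.2
```

play_rows([
  [[0,0.001,0],[0,0,0],1],
  [[0,0,0],[0,0,0],1],
])

```text
time: 13.28
tool_pos: [599.1, 227.4, 50.7]
tcp_rot: [-179.8, 0.1, 84.9]
ft_force: [-3.8, -0.9, 1.2]
finger_gap: 17.0
```

play_rows([
  [[0,0.001,0],[0,0,0],1],
  [[0,0,0],[0,0,0],1],
])

```text
time: 13.52
tool_pos: [599.2, 227.3, 50.7]
tcp_rot: [-179.7, 0.1, 84.9]
ft_force: [-5.6, -0.5, 1.5]
finger_gap: 17.4
```

play_rows([
  [[0,0.002,0],[-0.004,0,0],1],
])

```text
time: 13.65
tool_pos: [600.1, 227.3, 50.7]
tcp_rot: [-179.8, 0.1, 84.9]
ft_force: [-12.7, -1.4, 7.9]
finger_gap: 17.5
```

play_rows([
  [[0,0.002,0],[-0.002,0,0],1],
  [[0,0.002,0],[-0.002,0,0],1],
])

```text
time: 13.9
tool_pos: [600.8, 227.2, 50.7]
tcp_rot: [-179.6, 0.2, 84.9]
ft_force: [-16.7, -1.6, 10.4]
finger_gap: 17.2
```

play_rows([
  [[0,0.002,0],[-0.002,0,0],1],
  [[0,0.002,0],[-0.002,0,0],1],
])

```text
time: 14.15
tool_pos: [601.1, 227.1, 50.7]
tcp_rot: [-179.4, 0.3, 85.0]
ft_force: [-17.6, -1.3, 9.7]
finger_gap: 17.0
```

```bash
python3 plan.py 601 227 50.7 85 1|head -1; python3 - <<'E'
from h import *
s=shot('scene','sc5'); b=cv2.imread('pics/sc4.png')
x0,y0,w=314,165,72
cv2.imwrite('pics/c6.png',np.hstack([cv2.resize(i[y0+10:y0+64,x0:x0+54],(400,400),interpolation=2) for i in(b,s)]))
def ecc(x,y,w,h):
    W=np.eye(2,3,dtype=np.float32); g=lambda i:cv2.cvtColor(i,6)[y:y+h,x:x+w].astype(np.float32)
    cc,W=cv2.findTransformECC(g(b),g(s),W,cv2.MOTION_TRANSLATION,(3,200,1e-5),None,1); return W[:,2].round(2),round(cc,3)
print('jaw top px shift',ecc(339,205,28,10),'base end',ecc(335,219,32,12))
o=[658+12,220,45];print('px per mm x',(proj('scene',[[671,220,45]])-proj('scene',[[670,220,45]])))
E
```

```text
n 1 pose [601.1 227.1  50.7] [-179.4    0.3   85. ] t 14.15 F [-17.6  -1.3   9.7] gap 17.0
jaw top px shift (array([1.01, 1.63], dtype=float32), 0.941) base end (array([0.28, 1.11], dtype=float32), 0.937)
px per mm x [[0.17604525 0.23706265]]
```

View pics/c6.png

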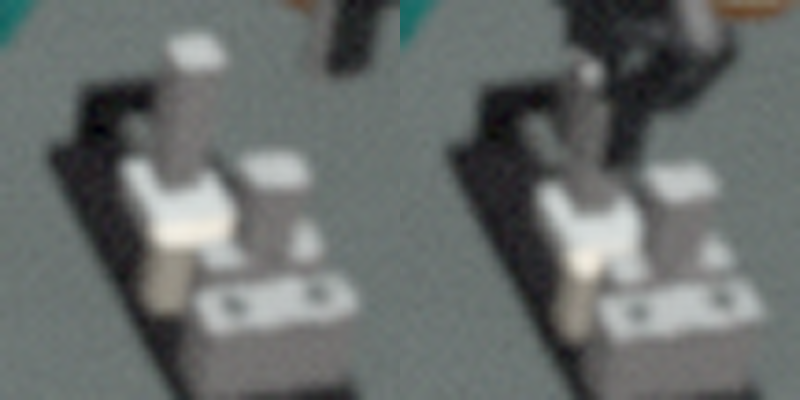

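The right half (now) shows the fingers on the post. Jaw, spacer and tile are closed up, and the jaw holes moved from (237,305) to (240,313). Now a finer measure of the jaw yield.

```bash
python3 - <<'E'
from h import *
b=cv2.imread('pics/sc4.png'); s=cv2.imread('pics/sc5.png')
def ecc(x,y,w,h,d):
    W=np.eye(2,3,dtype=np.float32); g=lambda i:cv2.GaussianBlur(cv2.cvtColor(i,6),(0,0),.6)[y:y+h,x:x+w].astype(np.float32)
    try: cc,W=cv2.findTransformECC(g(b),g(s),W,cv2.MOTION_TRANSLATION,(3,300,1e-6),None,1)
    except cv2.error as e: return 'fail'
    sh=W[:,2]; return sh.round(2),round(cc,3),'mm',round(float(sh@d/(d@d)),2)
for z,x in((45,665),):
    d=(proj('scene',[[x+4,220-.35,z]])-proj('scene',[[x,220,z]]))[0]/4; print(d)
for n,a in dict(holeL=(341,212,11,9),holeR=(352,210,11,9),jawfrontedge=(340,217,22,7),baseleft=(320,187,14,22),jig2=(240,200,40,45)).items(): print(n,ecc(*a,d))
E
```

```text
[0.14560125 0.24199643]
holeL fail
holeR (array([0.62, 0.87], dtype=float32), 0.982, 'mm', 3.76)
jawfrontedge (array([0.33, 0.79], dtype=float32), 0.951, 'mm', 3.01)
baseleft (array([0.59, 0.7 ], dtype=float32), 0.868, 'mm', 3.22)
jig2 (array([ 0.01, -0.  ], dtype=float32), 1.0, 'mm', 0.01)
```

Jaw yield reads about 3 to 3.8 mm, close to its stop. I'll ease off slightly into the 1 to 3 mm band while still pushing.

play_rows([
  [[0,0.0003,0],[-0.004,0,0],1],
])

```text
time: 14.32
tool_pos: [600.7, 227.2, 50.7]
tcp_rot: [-179.6, 0.3, 85.0]
ft_force: [-8.4, -1.5, 3.2]
finger_gap: 17.1
```

```bash
cat > jaw.py <<'E'
import sys; from h import *
b=cv2.imread('pics/sc4.png'); s=shot('scene',sys.argv[1]); d=np.array([.1456,.242])
for n,(x,y,w,h) in dict(holeR=(352,210,11,9),edge=(340,217,22,7)).items():
    W=np.eye(2,3,dtype=np.float32); g=lambda i:cv2.GaussianBlur(cv2.cvtColor(i,6),(0,0),.6)[y:y+h,x:x+w].astype(np.float32)
    cc,W=cv2.findTransformECC(g(b),g(s),W,cv2.MOTION_TRANSLATION,(3,300,1e-6),None,1); print(n,W[:,2].round(2),round(float(W[:,2]@d/(d@d)),2))
for k in range(2):
    q=r.sense(); print(q['time'],q['tool_pos'].round(2),q['ft_force'].round(1),q['tcp_rot'].round(2)); eyes.snapshot('top')
E
python3 jaw.py sc6
```

```text
holeR [0.53 0.74] 3.23
edge [0.31 0.71] 2.7
14.375 [600.59 227.16  50.74] [-10.2  -1.2   4.3] [-179.58    0.28   84.97]
14.425 [600.57 227.17  50.73] [-10.   -0.8   6.2] [-179.57    0.28   84.97]
```

```bash
python3 - <<'E'
from h import *
a=cv2.imread('pics/sc0.png');b=shot('scene','sc7')
d=cv2.absdiff(cv2.GaussianBlur(a,(0,0),1),cv2.GaussianBlur(b,(0,0),1)).max(2)
v=b.copy(); v[d>25]=(0,0,255)
cv2.imwrite('pics/c7.png',np.hstack([cv2.resize(i[120:330,60:470],(400,205*1),interpolation=2) for i in(v,)]+[cv2.resize(b[175:236,310:429],(400,205),interpolation=2)]))
q=r.sense();print(q['time'],q['tool_pos'].round(2),q['ft_force'].round(1),q['finger_gap'])
E
```

```text
14.525 [600.57 227.2   50.75] [-11.2  -1.5   5.1] 17.41946661720442
```

View pics/c7.png

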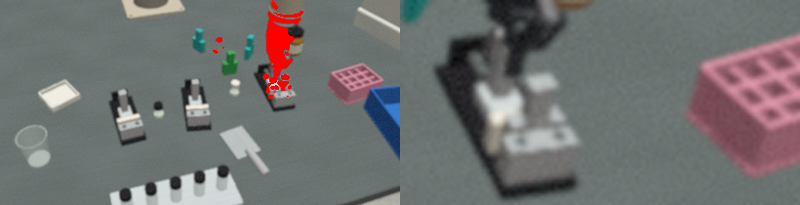

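The difference picture (left) shows change in red only at the arm, at the spacer's old place near (217,45), and in the wide-gap jig. Everything else is unmoved. The spacer stands upright, clamped between tile and jaw, and the push is steady at about 10 to 11 N. Handing in.

```bash
python3 -c "
from bench import r
print(r.hand_in()); q=r.sense(); print(q['time'],q['tool_pos'],q['ft_force'])"
```

```text
the job is handed in; nothing more can be done
None
the job is handed in; nothing more can be done
```

The steel spacer is standing upright in the gap of the left-hand jig, the only one wide enough. I lowered it until its foot met the base, let it go, then closed the tile onto it by the post. The job was handed in at about 14.5 s, with the gripper still holding the post and pushing.

**Last checks**
- **Push:** the force was steady at about 10–11 N, with the post gripped (finger opening 17.4 mm).
- **Jaw:** the camera comparison put its yield at 2.7 mm on the jaw's edge and 3.2 mm on one of its holes. I had first pressed it close to its 4 mm stop and eased off.
- **Foot on base:** contact came at a tool height of 60.5 mm; 60.4 mm was expected.
- **Bystanders:** before and after scene pictures differ only at the arm, the spacer's old place and this jig. What the arm hides could not be compared.

**Disagreements**
- **Jig position:** the two cameras disagreed by up to 7 mm in first fits, so I used the top view and corrected it by about 1.5 mm from a close-up.
- **Jaw yield:** dead reckoning from the tool position gave only about 1 mm, against about 3 mm in the camera images. Both show the jaw yielding.
- **Reference areas:** a patch on the jig's fixed base also read about 3 mm of shift, probably because the moving tile and the fingers were in view. A patch on another jig read zero.

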